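Index the tube rack to the next row

TASK

Slide the white fader on the lamp console until it is level with the orange mark. Then pull up the black lock plunger of the tube-rack slide, slide the rack over to the next hole, the one with the green tag (not the red one), and let the plunger down there so that its pin is fully home. Finish while still holding the plunger's knob with the pin home, and leave the other things on the bench alone.

Things in the scene. Friction and masses are not known exactly. Their poses are not given: they have to be found in the camera images.
- indexer: Fixed slide for a tube rack. Grey base 230 (x) x 370 (y) x 16 mm high, origin under it on the table, slide direction y. On it an index bar along y (200 x 40 mm, centred at x = -60 mm, top at z = 36 mm) with holes at y = -80, -40, 0, 40, 80 mm. A white lens stand on the +x side reaches over the rack to x = 45 mm at y = -80 mm, z 120 to 166 mm.
- carriage (a joint): Aluminium carriage with the orange rack of green-capped tubes (190 x 90 mm, top 103 mm above the table, x = 0 to 90 mm of the indexer). Value: travel in m along the indexer's +y; starts at 0 (middle hole); holes at every 0.04; stops at +-0.083. About 2 N of friction, stays where left. With the pin in a hole it has only about 2 mm of play either way.
- carriage_pin (a point): Point on the plunger's axis at the level of the index bar's top (36 mm above the table); moves with the carriage but not up and down with the plunger.
- plunger (a joint): Spring lock plunger on the carriage, on the robot's side of the rack. Value: how far it is pulled up in m: 0 = pin fully home in a hole, 0.024 = top stop. The round-ended 10 mm pin reaches 14 mm into a 14 mm wide hole, so it is out from 0.014 up; on the bar between holes it rests at 0.014. A spring pushes it down, about 4 N at 0 and 7 N at 0.02.
- knob (a point): Black upright cylindrical knob on top of the plunger, 26 mm diameter, 26 mm high, white dot on top; this point is its centre, 105 mm above the table when the pin is home, 60 mm to the indexer's -x side. Free all round for fingers (closing along the indexer's y is best); below it a 24 mm steel bush reaches to 78 mm above the table.
- green_hole (a point): Centre of the mouth of the hole that the green tag marks, 36 mm above the table: one hole (40 mm) from the start, to the indexer's +y or -y. The green tag is a 24 x 24 x 22 mm block on the base, 36 mm from the hole to the indexer's -x (robot) side.
- red_hole (a point): The same for the red tag, on the other side of the start: the wrong hole.
- console: Fixed grey lamp console 110 (x) x 190 (y) x 30 mm high, left or right of the indexer; origin under it on the table. Along its y axis runs a black fader track (40 wide, 170 long, top 44 mm above the table).
- fader (a joint): White fader grip, 28 (console x) x 20 (console y) x 40 mm high, bottom 44.5 mm above the table. Value: travel in m towards the console's +y, 0 to 0.12; at v it stands at console y = v - 0.06. About 1.5 N of friction, it stays where it is left.
- fader_top (a point): Middle of the top of the fader grip, 84.5 mm above the table.
- mark_line (a point): Point on the track's centre line level with the orange mark, 45 mm above the table. The orange mark is a fixed upright tab 6 mm wide (console y), 20 mm (console x), 20 mm high on the console's top beside the track, its centre 34 mm to the console's -x.
- tip_box: Loose bystander: dark teal pipette-tip box with yellow tips, 120 x 82 x 64 high mm. Leave it alone.
- beaker: Loose bystander: clear open beaker, 80 across, 100 high mm. Leave it alone.
- wash_bottle: Loose bystander: white wash bottle with blue spout, 70 across, 200 high mm. Leave it alone.
- pen: Loose bystander: black and blue marker pen lying down, 130 long, 12 thick mm. Leave it alone.
- slide_box: Loose bystander: blue and white flat box, 80 x 100 x 32 high mm. Leave it alone.

How it is judged:
On the way, in this order (a step that is already met when the one before it is completed fails the run):
1. the fader is level with the orange mark, the rack still locked in its first hole (horizontal distance between fader_top and mark_line below 0.007 m and distance of carriage_pin from where it was at the start of the episode below 0.006 m and value of joint plunger below 0.006 m), for 0.3 s.
2. the plunger is pulled up so that its pin is out of the first hole (value of joint plunger above 0.0125 m and distance of carriage_pin from where it was at the start of the episode below 0.01 m), for 0.1 s.
3. the rack stands at the green-tagged hole with the pin fully home (horizontal distance between carriage_pin and green_hole below 0.005 m and value of joint plunger below 0.003 m), for 0.2 s.
At the end, for the whole second after the job is handed in: The fader is within 7 mm of the orange mark; the carriage's pin axis is within 5 mm of the green-tagged hole and at rest (under 10 mm/s); the plunger is within 3 mm of fully home; the fingers are still on the knob with more than 1.5 N, all through the last second (all of step 3 and horizontal distance between fader_top and mark_line below 0.007 m and velocity of joint carriage between -0.01 and 0.01 m/s and contact force between the fingers and plunger above 1.5 N); the arm keeps its last pose, push and grip.
It fails at once if the rack reaches the red-tagged hole (horizontal distance between carriage_pin and red_hole below 0.01 m).
It fails at once if a bystander is pushed more than 30 mm or knocked over (distance of any of tip_box, beaker, wash_bottle, pen, slide_box from where it was at the start of the episode above 0.03 m or angle between any of tip_box, beaker, wash_bottle, pen, slide_box's own z axis and vertical above 0.5 rad).
It also fails if it takes over 54 s, if anything falls off the work surface, if the arm or the gripper's body presses on something with over 40 N, if the wrist force passes 120 N, or if a joint passes its speed limit or range.

ROBOT

A 7-joint arm with a two-finger parallel gripper is mounted at the origin on the work surface. World frame = base frame: x ahead of the robot, y to its left, z up, the work surface at z = 0. Lengths are in m, angles in rad, forces in N, time in s.
With the tool pointing down it reaches from about 0.425 to 0.925 m from the base axis. Payload 6.8 kg.
Tool frame: the origin (TCP) lies between the finger pads; the fingertips stand 11 mm ahead of it and the grasp point (between the pads) lies 8 mm behind it; z points along the fingers, y is the line along which they close (so a half turn about z gives the same grasp; the last joint's range is limited). The gripper opens to 85 mm and grips with 20 to 120 N. Pads are 22 mm wide; open, the fingers measure 114 mm over their backs; the gripper's body (76 mm by 85 mm) begins 54 mm behind the grasp point. The pads swing forward as they close: fully open they stand 13 mm farther back than shut.
Start: joints at [-1.413, 0.477, 0.022, 1.555, -0.011, 1.109, -0.083], TCP at [0.177, 0.651, 0.242] pointing down, gripper open.
Joint ranges: [-2.96, 2.96], [-0.34, 2.1], [-1.41, 1.46], [0.24, 2.44], [-1.37, 4.51], [0.17, 1.92], [-2.96, 2.96]. Speed limits (rad/s): [2.39, 2.39, 3.14, 3.14, 3.14, 3.14, 3.14].

INTERFACE

Orientations are given as a unit quaternion [w, x, y, z].
In Python, from cell import env gives the robot as it stands. Calls block until the motion is done:
- env.reach(position, orientation): joint-space move of the TCP to a pose.
- env.movel(position, velocity=0.15, rot=None, stop_force=None): straight line of the TCP; rot=None keeps the orientation; velocity is the mean speed in m/s. With stop_force (N) it stops when the force on the tool has changed by that much, and returns True; else False.
- env.goto_joints(angles): joint-space move.
- env.grip(opening, f_grip=None): finger opening in m; f_grip is the grip in N (None keeps the last); returns when the fingers have stopped.
- env.dwell(seconds).
- env.inverse_kinematics(position, orientation): joint angles nearest the present ones, or None.
- env.camera(name): name is "scene" or "top"; returns the picture (400x640x3 uint8, blue, green, red); there is no depth.
- env.calibration(name): a dict with "fx", "fy", "cx", "cy" (pixels), "rvec" (rotation vector, rad) and "tvec" (3), from world to camera coordinates, as OpenCV has them. Camera axes: x right, y down, z forward; pixel columns grow to the right and rows downward; lengths in m; the calibration is good to about 2 mm. A picture is of the moment at which its call begins. calibration takes no time and is no camera call.
A pose or a line that the arm cannot do raises env.PlanningError and nothing moves.
- env.job_done(): hands the job in; it is judged then, once.
Readings, each from a call of its own:
- env.get_time(): time.
- env.get_qpos(): joint angles.
- env.get_joint_velocities(): joint speeds.
- env.get_joint_torque(): joint torques, N m.
- env.get_tcp_pos(): TCP position.
- env.get_orientation(): TCP orientation.
- env.get_force(): force on the tool from outside, world axes, zero at the start.
- env.get_torque(): the same for the moment, N m.
- env.get_opening(): finger opening in m.
- env.get_gripper_force(): force on a finger pad.
Only numpy, scipy, OpenCV 4.12 (cv2) and the standard library are available. Lean on these libraries where they do the work, as an engineer would, in place of code of your own. Each camera call takes 0.05 s, during which the arm holds its last target. There are 200 camera calls.

## Working session

There is one attempt and no reset: what is moved stays moved. The work goes in short steps, each a Python script; the robot and the scene stay as the last script left them, time stands still between calls to the robot, and variables do not carry over. Pictures are saved under pics/ and viewed, at most 10 in all, crops included, and the job is handed in when it is done.

```bash
mkdir -p pics; ls; python3 - <<'E'
from cell import env
import cv2
for n in("scene","top"):
    cv2.imwrite(f"pics/{n}0.png",env.camera(n)); c=env.calibration(n); print(n,c)
print(env.get_time(),env.get_orientation())
E
```

```text
cell.py
pics
scene {'fx': 456.2154678148483, 'fy': 456.2154678148483, 'cx': 315.06024869761933, 'cy': 194.99999049575263, 'rvec': array([ 2.05230781,  1.07298038, -0.48045687]), 'tvec': array([-0.30975608, -0.20428089,  1.70926679])}
top {'fx': 477.0317535670654, 'fy': 477.0317535670654, 'cx': 322.1706239889802, 'cy': 201.06291184108716, 'rvec': array([ 2.12921049, -2.15728533,  0.18114882]), 'tvec': array([0.0050289 , 0.53742329, 1.44910012])}
0.1 [-4.75946653e-05  1.32506849e-01  9.91181755e-01 -8.13376688e-04]
```

View pics/scene0.png

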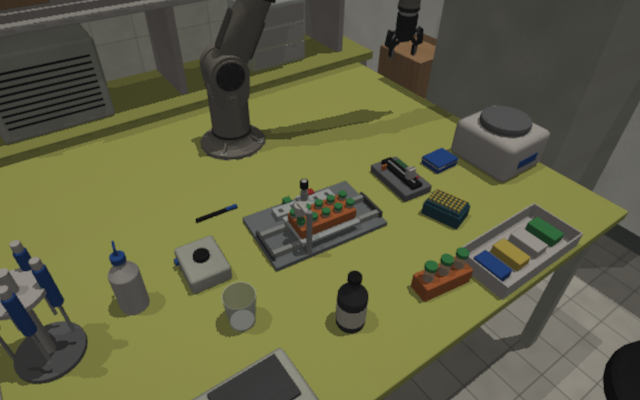

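View pics/top0.png

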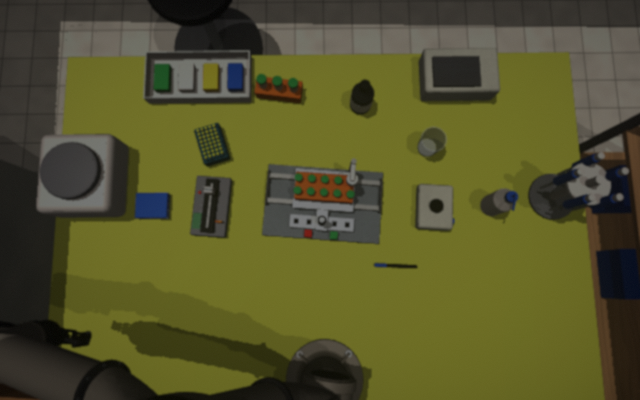

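The scene view shows the indexer around (315,220), the console at (400,177) and the tip box at (446,208). In the top view the indexer is at (322,205), the console at (212,206), the red tag at (308,234) and the green tag at (334,235). I'll enlarge the parts that matter.

```bash
python3 - <<'E'
import cv2,numpy as np
s=cv2.imread("pics/scene0.png");t=cv2.imread("pics/top0.png")
g=lambda im,x0,y0,x1,y1,f:cv2.convertScaleAbs(cv2.resize(im[y0:y1,x0:x1],None,fx=f,fy=f,interpolation=cv2.INTER_CUBIC),alpha=1.5)
a=g(t,185,170,235,244,8); b=g(t,262,160,386,244,6)
a=cv2.copyMakeBorder(a,0,600-a.shape[0],0,0,cv2.BORDER_CONSTANT)[:600]
cv2.imwrite("pics/c_top.png",np.hstack([a[:,:400],g(t,284,180,360,244,5)[:600] if 0 else cv2.copyMakeBorder(g(t,295,195,352,244,7),0,600-343,0,1,cv2.BORDER_CONSTANT)]))
c=g(s,365,148,435,202,8);d=g(s,270,172,330,232,7)
cv2.imwrite("pics/c_con.png",c);cv2.imwrite("pics/c_knob.png",d)
E
```

```text
(no output)
```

View pics/c_top.png

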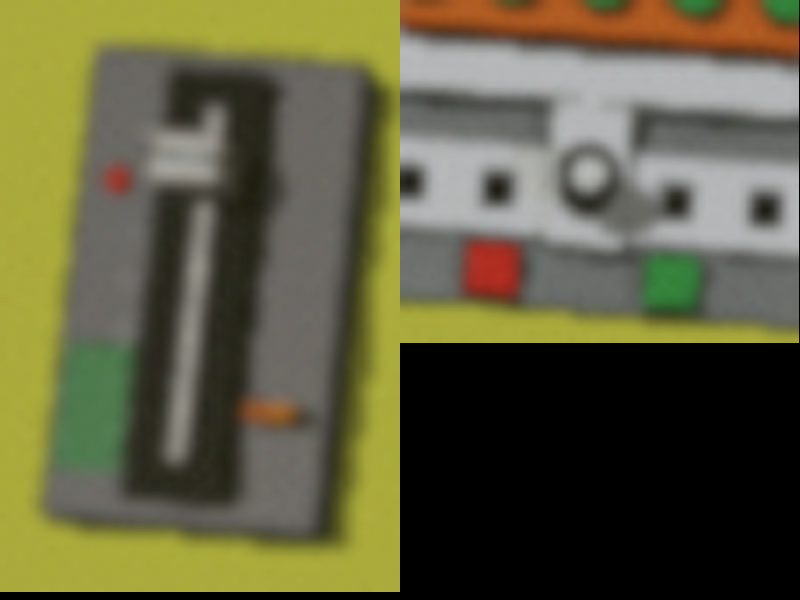

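View pics/c_con.png

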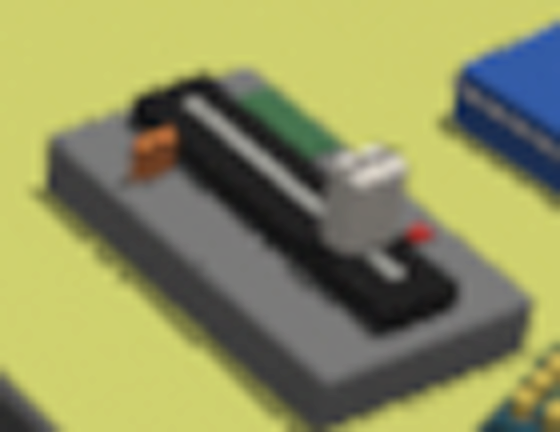

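View pics/c_knob.png

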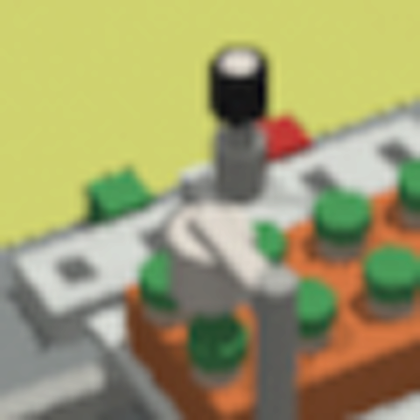

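The crops show these features:

| Feature | Top view | Scene view |
|---|---|---|
| Fader | (208,189) | (411,169) |
| Orange mark | (218.5,221.5) | (384,167) |
| Knob dot | (322,220) | (304,181) |
| Red tag | (308,233.5) | (311,191) |
| Green tag | (334,235) | (287,200) |

The green tag is on the world -y side. Next I'll mask these features and triangulate them.

```bash
cat > h.py <<'E'
from cell import env
import cv2,numpy as np
from scipy.spatial.transform import Rotation as R
class Cam:
    def __init__(s,n):
        c=env.calibration(n); s.K=np.array([[c["fx"],0,c["cx"]],[0,c["fy"],c["cy"]],[0,0,1]])
        s.Rm=cv2.Rodrigues(c["rvec"])[0]; s.t=np.array(c["tvec"]).reshape(3)
        s.P=s.K@np.c_[s.Rm,s.t]; s.o=-s.Rm.T@s.t
    def plane(s,uv,z):
        d=s.Rm.T@np.linalg.solve(s.K,[*uv,1]); return s.o+d*(z-s.o[2])/d[2]
    def proj(s,p):
        q=s.P@[*p,1]; return q[:2]/q[2]
S,T=Cam("scene"),Cam("top")
def tri(a,b):
    X=cv2.triangulatePoints(S.P,T.P,np.float64(a).reshape(2,1),np.float64(b).reshape(2,1))[:,0]; X=X[:3]/X[3]
    return X, np.linalg.norm(S.proj(X)-a)+np.linalg.norm(T.proj(X)-b)
F=8
COL={"red":((0,150,60),(6,255,255)),"orange":((7,140,80),(18,255,255)),"green":((50,100,50),(80,255,255))}
def blob(im,box,lo,hi):
    """largest blob in box (x0,y0,x1,y1), upsampled: centroid, bbox in pixels"""
    x0,y0,x1,y1=box
    hsv=cv2.cvtColor(cv2.resize(im[y0:y1,x0:x1],None,fx=F,fy=F,interpolation=cv2.INTER_CUBIC),cv2.COLOR_BGR2HSV)
    n,_,st,ce=cv2.connectedComponentsWithStats(cv2.inRange(hsv,lo,hi))
    if n<2: return None
    i=1+np.argmax(st[1:,4]); off=np.array([x0,y0])
    f=lambda p:(np.array(p)+.5)/F-.5+off
    return f(ce[i]),f(st[i,:2]),f(st[i,:2]+st[i,2:4]),st[i,4]/F**2
def quat(ydir):
    y=np.array([ydir[0],ydir[1],0.])/np.hypot(*ydir[:2]); z=np.array([0,0,-1.])
    q=R.from_matrix(np.c_[np.cross(y,z),y,z]).as_quat(); return q[[3,0,1,2]]
E
python3 - <<'E'
from h import *
np.set_printoptions(precision=4,suppress=True)
s=cv2.imread("pics/scene0.png");t=cv2.imread("pics/top0.png")
W=((0,0,120),(180,70,255))
B={"orange":((378,160,392,174),(213,217,226,226),COL["orange"]),
"red":((303,186,316,196),(302,228,314,240),COL["red"]),
"green":((280,194,294,204),(327,229,341,241),COL["green"])}
for k,(bs,bt,c) in B.items():
    a=blob(s,bs,*c);b=blob(t,bt,*c)
    if a is None or b is None: print(k,a,b);continue
    print(k,a[0],a[3],b[0],b[1:],"tri",*tri(a[0],b[0]),"top@.048/.038",T.plane(b[0],.048)[:2],T.plane(b[0],.038)[:2])
print(s[162:182,404:418].max(2)); print(t[184:196,202:216].max(2)); print(s[177:192,298:311].max(2)); print(t[213:227,315:330].max(2))
E
```

```text
orange [383.9364 165.068 ] 10.578125 [218.1358 221.1617] (array([215.4375, 219.9375]), array([221.1875, 222.4375]), np.float64(10.53125)) tri [0.4786 0.3217 0.045 ] 0.6131544870487545 top@.048/.038 [0.4777 0.3203] [0.4789 0.3224]
red [310.1426 191.2164] 21.796875 [307.7261 233.0079] (array([303.9375, 229.1875]), array([311.6875, 237.0625]), np.float64(53.703125)) tri [0.44   0.0461 0.0326] 1.4478949860847266 top@.048/.038 [0.4374 0.0439] [0.4384 0.0441]
green [286.252  199.4606] 40.34375 [333.3238 235.1104] (array([329.4375, 231.0625]), array([337.3125, 239.1875]), np.float64(57.0)) tri [ 0.4315 -0.0351  0.0317] 0.2154929217740055 top@.048/.038 [ 0.4299 -0.0349] [ 0.4308 -0.0352]
[[124 133 139 139 139 139 139 139 139 138 138 139 139 139]
 [ 95 116 135 139 138 139 139 139 139 139 139 139 139 139]
 [ 79  92 114 131 139 139 139 139 139 139 139 139 139 139]
 [ 76  78  86 110 131 139 139 135 132 136 139 139 139 139]
 [ 73  71  74  86 109 129 142 139 125 113 120 132 139 139]
 [ 66  72  79 105 125 123 120 118 109 111 124 132 139 139]
 [ 52  73  89 110 122 108 103 120 124 138 143 135 133 139
[... 2487 characters left out ...]
7  55]
 [ 97  99 104  94  83  74  72  73  75  85 102 111  98  76  73]
 [108 105  95  75  68  79  89  87  81  73  84 100  97  88  95]
 [110 103  88  66  74  99 111 112 100  81  71  87  96  96 109]
 [110 101  86  67  83 111 120 120 111  88  66  78  93 100 114]
 [109 100  85  66  82 107 117 115 105  80  58  69  84  97 112]
 [108 102  85  61  67  91 101 100  83  61  49  61  76  88 104]
 [113 106  87  59  47  60  70  69  54  43  47  61  70  77  88]
 [115 111  97  67  42  37  39  38  36  41  54  65  68  72  75]
 [119 116 106  87  63  43  33  32  39  50  61  67  68  70  71]
 [118 118 116 106  88  70  59  56  57  63  68  68  69  69  70]
 [119 119 121 119 110 101  92  87  82  75  72  69  67  69  72]]
```

```bash
python3 - <<'E'
from h import *
np.set_printoptions(precision=4,suppress=True)
print("dot",*tri(np.array([303.7,180.45]),np.array([321.45,219.3])),T.plane((321.45,219.3),.118))
print("fader",*tri(np.array([410.2,167.6]),np.array([207.8,189.1])),T.plane((207.8,189.1),.0845))
t=cv2.imread("pics/top0.png")
# console yaw: grey/black outline of the console vs yellow bench
x0,y0,x1,y1=185,168,238,246
hsv=cv2.cvtColor(cv2.resize(t[y0:y1,x0:x1],None,fx=F,fy=F,interpolation=cv2.INTER_CUBIC),cv2.COLOR_BGR2HSV)
m=cv2.inRange(hsv,(0,0,0),(180,90,255)); 
c=max(cv2.findContours(m,0,2)[0],key=cv2.contourArea); box=cv2.boxPoints(cv2.minAreaRect(c))/F+[x0,y0]-.5
w=np.array([T.plane(p,.03)[:2] for p in box]); print(box,w,"ctr",w.mean(0))
# dark track
m=cv2.inRange(hsv,(0,0,0),(180,255,48)); m=cv2.morphologyEx(m,cv2.MORPH_CLOSE,np.ones((9,9)))
c=max(cv2.findContours(m,0,2)[0],key=cv2.contourArea); box=cv2.boxPoints(cv2.minAreaRect(c))/F+[x0,y0]-.5
w=np.array([T.plane(p,.044)[:2] for p in box]); print(w,"ctr",w.mean(0),np.linalg.norm(w[0]-w[1]),np.linalg.norm(w[1]-w[2]))
print("slot",T.plane((206.9-.5,227.5-.5),.044),T.plane((211.9-.5,183.75-.5),.044))
x=T.plane((307.73,233.01),.038)-T.plane((333.32,235.11),.038);print("idx y",x,np.linalg.norm(x))
E
```

```text
dot [0.4716 0.0022 0.1158] 0.4578194161373032 [0.471  0.0017 0.118 ]
fader [0.5722 0.3464 0.0821] 0.25836269129998346 [0.572  0.3461 0.0845]
[[189.6945 234.1012]
 [196.1073 174.2481]
 [231.3678 178.026 ]
 [224.9549 237.8791]] [[0.4405 0.4115]
 [0.6307 0.3969]
 [0.6171 0.285 ]
 [0.4273 0.3018]] ctr [0.5289 0.3488]
[[0.4466 0.3782]
 [0.6179 0.3625]
 [0.6114 0.314 ]
 [0.4403 0.3306]] ctr [0.529  0.3463] 0.17204501068262734 0.048865477750632304
slot [0.4605 0.357  0.044 ] [0.5981 0.3447 0.044 ]
idx y [0.0076 0.0793 0.    ] 0.07967009328909412
```

```bash
cat >> h.py <<'E'
U=np.array([-.9962,.087]); 
def safe(p,ydir):
    """orientation, of the two half-turn twins, that keeps the joints nearest"""
    best=None
    for s in(1,-1):
        q=quat(s*np.array(ydir)); j=env.inverse_kinematics(p,q)
        if j is not None:
            d=np.abs(np.array(j)-env.get_qpos()).max()
            if best is None or d<best[0]: best=(d,q)
    return best[1]
E
python3 - <<'E'
from h import *
np.set_printoptions(precision=4,suppress=True)
f=np.array([.572,.3463]); p=[*f,.20]
q=safe(p,U); env.reach(p,q); env.grip(.06,20)
print(env.get_tcp_pos(),env.get_qpos(),env.get_time())
print(env.movel([*f,.062],.12,stop_force=8), env.get_tcp_pos(),env.get_force())
env.grip(0.0,20); print(env.get_opening(),env.get_gripper_force(),env.get_force(),env.get_tcp_pos())
tgt=np.array([.4813,.3552]); d=(tgt-f)@U; g=f+d*U; print(d,g)
print(env.movel([*g,.062],.06,stop_force=25),env.get_tcp_pos(),env.get_force(),env.get_time())
env.grip(.05); p=env.get_tcp_pos(); env.movel([p[0],p[1],.16],.15)
env.reach([.47,.20,.30],quat([1,.0]) if 0 else env.get_orientation())
s=env.camera("scene");t=env.camera("top");cv2.imwrite("pics/s1.png",s);cv2.imwrite("pics/t1.png",t)
r=lambda im,x0,y0,x1,y1:cv2.convertScaleAbs(cv2.resize(im[y0:y1,x0:x1],(400,int(400*(y1-y0)/(x1-x0))),interpolation=cv2.INTER_CUBIC),alpha=1.5)
a=r(t,185,170,235,244);b=r(s,365,148,435,202);H=max(len(a),len(b))
P=lambda i:cv2.copyMakeBorder(i,0,H-len(i),0,0,cv2.BORDER_CONSTANT)
cv2.imwrite("pics/c1.png",np.hstack([P(a),P(b)])); print(env.get_time())
E
```

```text
[0.5719 0.3466 0.2   ] [-0.9422  0.5347  0.4368  1.6353 -0.2546  1.0282 -0.5133] 2.2917
False [0.5726 0.3466 0.0629] [-0.0639 -0.2643  0.1093]
0.019802400852656502 24.98832106590271 [-0.4944 -0.0086  3.326 ] [0.5722 0.3465 0.0625]
0.09112963999999996 [0.4812 0.3542]
False [0.4806 0.3546 0.0624] [ 0.8452 -0.6927  6.8747] 5.6917
7.8333
```

View pics/c1.png

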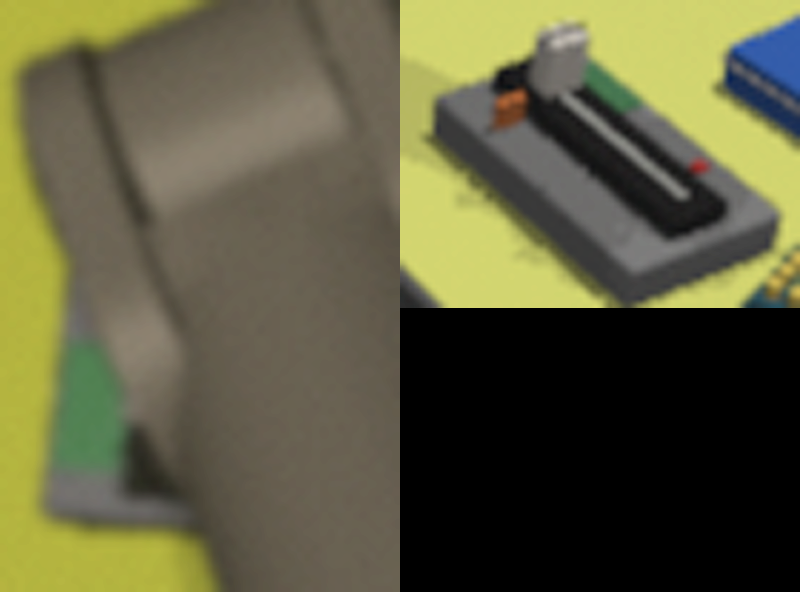

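The scene crop shows the fader standing beside the orange tab, at about (394,155) with the tab at (384,167). The arm hides the top view, so I'll move above the knob and check from there before unlocking.

```bash
python3 - <<'E'
from h import *
np.set_printoptions(precision=4,suppress=True,linewidth=150)
k=[.4713,.002,.20]; V=[.0954,.9954]
q=safe(k,V); env.reach(k,q); print(env.get_qpos(),env.get_tcp_pos(),env.get_time())
s=env.camera("scene");t=env.camera("top");cv2.imwrite("pics/s2.png",s);cv2.imwrite("pics/t2.png",t)
print(T.proj([.4806,.3546,.0845]),S.proj([.4806,.3546,.0845]))
print(t[213:229,200:224].max(2)); print(s[149:162,386:402].max(2))
a=blob(t,(213,217,226,226),*COL["orange"]); print(a,T.plane(a[0],.048))
E
```

```text
[-0.8589  0.2498  0.8469  2.1113 -0.2428  0.8776 -1.533 ] [0.4718 0.0032 0.1999] 8.8
[204.2459 218.9404] [392.7814 152.5277]
[[ 79  67  47  34  29  31  49  81  99  84  51  32  29  30  29  35  53  72  78  78  78  78  78  78]
 [ 78  63  44  33  31  33  51  81  97  80  48  30  30  30  30  36  55  72  77  78  79  78  79  78]
 [ 81  70  55  49  49  51  63  84  94  75  45  32  30  30  29  37  56  72  78  78  78  77  78  78]
 [ 88  88  86  85  83  84  88  96  94  69  43  33  30  30  27  37  57  72  78  79  78  78  78  78]
 [ 94 102 109 110 111 110 111 110 100  71  46  33  29  29  28  37  57  74  78  78  78  77  79  78]
 [ 91 102 107 109 112 112 112 109 100  73  49  35  31  26  27  40  58  72  77  79  78  79  78  78]
 [ 90 100 103 105 106 106 103 100  89  67  46  36  31  27  31  49  69  79  82  85  85  82  79  76]
 [ 97 108 111 110 112 109 106 101  85  62  45  36  27  27  40  66  88  97  98 100  99  88  77  74]
 [ 95 108 114 114 115 115 113 108  91  63  46  35  27  26  43  72  94 100 106 109 105  89  68  63]
 [ 84  87  93  93  93  94  97  93  80  57  44  36  27  25  39  59  77  87  90  94  9
[... 915 characters left out ...]
 125 125 128 141 143 144 144]
 [144 144 130 109  99 105 127 132 143 148 140 129 132 144 144 144]
 [143 144 121  75  78 119 147 139 124 118 107 104 126 143 144 144]
 [144 139 111  74  80  99 113 102  84  82  79  98 130 144 143 144]
 [134 111  88  75  74  77  80  81  79  78  79  95 127 143 143 144]
 [ 92  59  62  74  75  77  80  80  78  78  80  83 106 128 138 144]
 [ 24  37  61  73  75  78  79  78  78  80  78  79  86  97 121 139]
 [ 24  43  66  73  76  77  79  79  78  79  77  78  81  81  96 118]
 [ 22  45  66  73  75  79  78  78  79  78  76  78  81  79  80  90]]
(array([218.1446, 221.206 ]), array([215.3125, 219.9375]), array([221.3125, 222.5625]), np.float64(11.609375)) [0.4776 0.3203 0.048 ]
```

```bash
python3 - <<'E'
from h import *
np.set_printoptions(precision=4,suppress=True,linewidth=150)
env.movel([.4713,.002,.097],.1,stop_force=10); print(env.get_tcp_pos(),env.get_force())
env.grip(0,40); env.dwell(.2); p0=env.get_tcp_pos(); print(env.get_opening(),env.get_gripper_force(),p0,env.get_force(),env.get_time())
env.movel([.4713,.002,.117],.05,stop_force=30); env.dwell(.3)
print(env.get_tcp_pos(),env.get_tcp_pos()-p0,env.get_force(),env.get_opening(),env.get_time())
s=env.camera("scene");cv2.imwrite("pics/s3.png",s)
cv2.imwrite("pics/c3.png",cv2.convertScaleAbs(cv2.resize(s[150:240,250:350],None,fx=5,fy=5,interpolation=cv2.INTER_CUBIC),alpha=1.5))
E
```

```text
[0.4717 0.002  0.0975] [ 0.2898  0.9642 -0.1341]
0.024949309002243663 38.92399191856384 [0.4717 0.0022 0.0976] [-1.8502  0.3851  6.1576] 10.6167
[0.4715 0.0021 0.1169] [-0.0002 -0.      0.0194] [ 4.6291  0.7581 -7.9634] 0.024861760381313613 11.4667
```

View pics/c3.png

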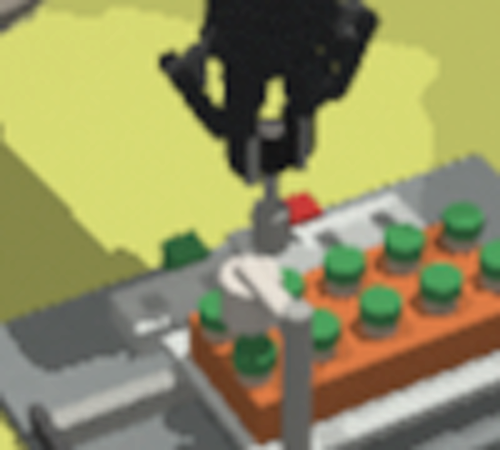

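The knob is held and the plunger rod shows between the knob and the bush at about (304,187), lifted 19 mm. Next I'll slide 40 mm towards green and lower the pin.

```bash
python3 - <<'E'
from h import *
np.set_printoptions(precision=4,suppress=True,linewidth=150)
h=np.array([.4713,.002])-.04*np.array([.0954,.9954]); print(h)
env.movel([*h,.117],.05,stop_force=35); env.dwell(.3); print(env.get_tcp_pos(),env.get_force(),env.get_time())
print(env.movel([*h,.097],.03,stop_force=20)); env.dwell(.4)
print(env.get_tcp_pos(),env.get_force(),env.get_opening(),env.get_gripper_force(),env.get_time())
s=env.camera("scene");t=env.camera("top");cv2.imwrite("pics/s4.png",s);cv2.imwrite("pics/t4.png",t)
cv2.imwrite("pics/c4.png",cv2.convertScaleAbs(cv2.resize(s[150:240,250:350],None,fx=5,fy=5,interpolation=cv2.INTER_CUBIC),alpha=1.5))
E
```

```text
[ 0.4675 -0.0378]
[ 0.4679 -0.0387  0.1172] [ 4.6988 -0.8837 -6.9739] 12.7667
True
[ 0.4681 -0.0382  0.0976] [-1.3545  0.014   7.1521] 0.02496668641367029 41.373910903930664 13.8417
```

View pics/c4.png

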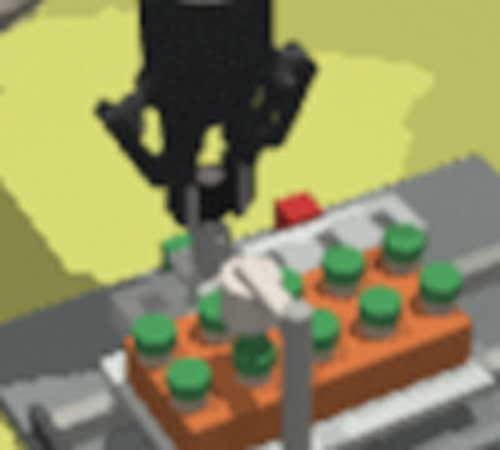

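The rack has moved one hole. The knob is back at its original height (TCP z 0.0976) and meets its stop at about 7 N, as it did when first gripped, so the pin is home. I'm handing the job in.

```bash
python3 - <<'E'
from cell import env
print(env.get_tcp_pos(),env.get_gripper_force()); print(env.job_done())
E
```

```text
[ 0.46814233 -0.03824677  0.09756396] 41.37334942817688
the job is handed in; nothing more can be done
None
```

I handed the job in at about 14 s: the fader is level with the orange mark, the rack is at the green-tagged hole, and the gripper still holds the knob at about 41 N with the pin home; the interface gave no pass/fail result.

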